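# Free the stuck hitch coupler and hold it off the ball

### The job

The hitch coupler on the bench stand is locked on its ball. Knock the lock pin on top of the coupler fully down with the mallet (not with the fingers) and set the mallet down on the bench, clear of the hitch. Then pull the spring latch out sideways by its upright tab and, keeping it pulled, lift the tongue until the whole coupler is clear above the ball; finish still holding it up there, motionless, and leave the tin, bottle and bearing alone.

Things in the scene. Friction and masses are not known exactly. Their poses are not given: they have to be found in the camera images.
- stand: Fixed grey base plate 400 x 120 x 12 mm on the bench, carrying the hitch. Origin on the bench straight under the ball's centre. x runs along the tongue from ball to pivot (plate from x = -60 to +340 mm), z up, y towards the latch tab's side. The pivot sits between two upright cheeks, 107 mm high, 82 mm wide over all.
- ball (a point): Centre of the fixed hitch ball, 85 mm above the bench: steel, 50 mm across, flat underneath, on a 24 mm neck, hidden at the start under the coupler, a dark steel box open below, 135 mm long (stand x = -40 to +95 mm), 64 mm wide, flat top face 120 mm above the bench (a disc over the ball 4 mm higher), its lower rim 77 mm; a 44 mm wide tube joins it to the pivot. Axes: the stand's.
- tongue (a joint): Pitch of tongue and coupler, rad: 0 = down on the ball, grows as the coupler is lifted, at most 0.6. Pivot: level axis along the stand's y, at stand x = 260 mm, 85 mm above the bench. No spring or brake: let go, it falls. Weighs about 0.8 kg; lifting at the tab takes 4 to 7 N. Coupler and latch jaw are wholly above the ball from 0.18 rad (47 mm of lift at the ball).
- latch (a joint): Travel of the spring latch, m: 0 = home, its jaw under the ball, the coupler cannot be lifted; 0.024 = fully out. Slides along the stand's +y, away from the coupler. The spring pulls it home with 6 N at 0, 12 N at full travel, and it snaps back when let go. Below 0.013 the jaw still catches the ball; from 0.015 it is free. While the lock pin is up it cannot move.
- tab (a point): Grip point of the latch, 13 mm below the top of its upright flat steel tab, midway between its faces. Tab 14 mm thick (stand y), 30 mm wide (stand x), top 156 mm above the bench (36 mm above the coupler's top) when down; it stands 80 mm to the +y side of the ball, 41 mm clear of the coupler, and moves with latch and tongue. Axes: the stand's, pitched with the tongue.
- pin (a joint): Travel of the lock pin, m: 0 = up (latch locked), 0.012 = fully down, against its stop; it starts 0 to 2 mm down. Driving it takes about 7 to 9 N; stiff friction keeps it where it is left. From 0.010 the latch is free.
- pin_head: Round flat steel head of the lock pin, 22 mm across, 6 mm thick, on a 12 mm stem, standing on the coupler's top at stand x = 55 mm, y = 0. To be hit by the mallet only. Origin on the pin's axis 22 mm below the top of the head (use point pin_top).
- pin_top (a point): Centre of the top of the lock pin's head: 22 mm above the coupler's top face (142 mm above the bench) when up, 10 mm (130 mm) when fully down.
- mallet: Loose mallet, 0.3 to 0.5 kg: upright round black rubber head, 48 mm across, 80 mm high, standing on a flat striking face; flat wooden handle 20 mm wide, 26 mm high, level, its middle 40 mm above the bench, reaching along the mallet's -x to 180 mm from the head's axis. Origin at the centre of the lower striking face.
- mallet_grip (a point): Grip point on the handle, mid height (40 mm above the lower striking face), 65 mm from the head's axis along the mallet's -x. Axes are the mallet's.
- tin: Bystander: closed steel tin with paper label, 80 mm across, 85 mm high. Origin under its centre.
- oil: Bystander: black bottle, 54 mm across, 150 mm high. Origin under its centre.
- bearing: Bystander: steel bearing ring lying flat, 72 mm across, 20 mm high. Origin under its centre.
Not all that is in view belongs to the job. Leave any red look-alike of the mallet alone.

How it is judged:
By the outcome, as a careful person would: the job done as asked, in the order asked, and still so for the second after the job is handed in, while the arm keeps its last pose, push and grip.
It also fails if it takes over 54 s, if anything falls off the work surface, if the arm or the gripper's body presses on something with over 40 N, if the wrist force passes 120 N, or if a joint passes its speed limit or range.

### The arm

A 6-joint arm with a two-finger parallel gripper is mounted at the origin on the work surface. World frame = base frame: x ahead of the robot, y to its left, z up, the work surface at z = 0. Lengths are in m, angles in rad, forces in N, time in s.
With the tool pointing down it reaches from about 0.325 to 0.775 m from the base axis. Payload 9.3 kg.
Tool frame: the origin (TCP) lies on the centre line of the jaws, within the pads' length; the fingertips stand 19 mm ahead of it and the grasp point (between the pads) is the TCP; z points along the fingers, y is the line along which they close (so a half turn about z gives the same grasp; the last joint's range is limited). The gripper opens to 85 mm and grips with 20 to 120 N. Pads are 22 mm wide; open, the fingers measure 114 mm over their backs; the gripper's body (76 mm by 85 mm) begins 54 mm behind the grasp point. The pads swing forward as they close: fully open they stand 13 mm farther back than shut.
Start: joints at [1.074, 0.259, 0.021, 1.334, 0, 1.418], TCP at [0.185, 0.518, 0.25] pointing down, gripper open.
Joint ranges: [-3.04, 3.04], [-0.91, 1.82], [-1.04, 1.36], [-1.92, 1.95], [-1.52, 1.45], [-3.14, 3.14]. Speed limits (rad/s): [2.22, 2.22, 2.79, 3.14, 3.14, 3.14].

### API

Orientations are given as a unit quaternion [w, x, y, z].
In Python, from workcell import * gives the robot as it stands. Calls block until the motion is done:
- move_ptp(position, orientation): joint-space move of the TCP to a pose.
- move_linear(position, ori=None, max_speed=0.15): straight line of the TCP; ori=None keeps the orientation; max_speed is the mean speed in m/s.
- movej(angles): joint-space move.
- command_gripper(opening, force=None): finger opening in m; force is the grip in N (None keeps the last); returns when the fingers have stopped.
- wait(seconds).
- inverse_kinematics(position, orientation): joint angles nearest the present ones, or None.
- get_obs(): the state.
- read_camera(name): name is "scene" or "top" or "wrist"; returns (picture, depth): 420x560x3 uint8, blue, green, red; 420x560 float32, m along the optical axis (not along the pixel's ray), 0 where there is no reading.
- camera_info(name): a dict with "intrinsics" (3x3 intrinsics, pixels), "k1" (the pictures are not rectified: a ray, as slopes to the right and down, at radius r is drawn at 1 + k1 r^2 times it, then the intrinsics apply), "T" (4x4, takes a point from camera to world coordinates). Camera axes: x right, y up, looking along -z (the intrinsics and any distortion apply to the point x, -y, -z); pixel columns grow to the right and rows downward; lengths in m; the calibration is good to about 2 mm. A picture is of the moment at which its call begins: read the wrist's pose just before it. camera_info takes no time and is no camera call; for the wrist camera it gives the pose at the moment of the call.
A pose or a line that the arm cannot do raises PlanningError and nothing moves.
- close_job(): hands the job in; it is judged then, once.
Trained networks look in the newest picture that a camera, given by its name, has taken for a name from the list of things; names that differ only in an ending like _2 or _b are one class to them, and where a whole thing is asked for, a point or a joint stands for the part that bears it (a point fixed in the world has none). Each returns a list of dicts, best first, with "confidence" (0 to 1); they miss things now and then, are a little off and sometimes report something else, mostly with a low value. They report only what shows in the picture. A call takes as long as a camera call. They do not tell look-alikes from the thing itself.
- boxes_of(camera, target): "box" ([left, top, right, bottom] in pixels, round what is visible of it).
- cut_out(camera, target): "pixels" (420x560 bool, what is visible of it) and "box" ([left, top, right, bottom] in pixels, round what is visible of it).
- place_of(camera, target): "at" ([column, row] in pixels: a listed point, or the origin of a listed thing).
The state is a dict: "clock": time; "qpos": joint angles; "dq": joint speeds; "joint_torque": joint torques, N m; "tool_pos": TCP position; "tcp_rot": TCP orientation; "ft_force": force on the tool from outside, world axes, zero at the start; "torque": the same for the moment, N m; "opening": finger opening in m; "gripper_force": force on a finger pad.
Only numpy, scipy, OpenCV 4.12 (cv2) and the standard library are available. Lean on these libraries where they do the work, as an engineer would, in place of code of your own. Each camera call takes 0.05 s, during which the arm holds its last target. There are 200 camera calls.

## Working session

There is one attempt and no reset: what is moved stays moved. The work goes in short steps, each a Python script; the robot and the scene stay as the last script left them, time stands still between calls to the robot, and variables do not carry over. Pictures are saved under pics/ and viewed, at most 10 in all, crops included, and the job is handed in when it is done.

```bash
ls; mkdir -p pics; cat > h.py <<'E'
from workcell import *
import numpy as np, cv2
def ray(cam,uv,ci=None):
    ci=ci or camera_info(cam);K=np.array(ci["intrinsics"],float);T=np.array(ci["T"])
    d=np.array([(uv[0]-K[0,2])/K[0,0],(uv[1]-K[1,2])/K[1,1]]);s=d.copy()
    for _ in range(20): s=d/(1+ci["k1"]*(s@s))
    return T[:3,3],T[:3,:3]@np.array([s[0],-s[1],-1.])
def at_z(cam,uv,z,ci=None):
    o,v=ray(cam,uv,ci);return o+v*(z-o[2])/v[2]
def at_depth(cam,uv,d,ci=None):
    o,v=ray(cam,uv,ci);return o+v*d
E
python3 - <<'E'
from h import *
o=get_obs();print(o["clock"],o["tcp_rot"],o["ft_force"])
ims=[]
for c in("scene","top"):
    im,d=read_camera(c);cv2.imwrite(f"pics/{c}0.png",im);print(c,camera_info(c)["T"][:3,3])
    for t,z in(("mallet",0),("mallet_grip",.04),("pin_top",.141),("tab",.143),("tin",0),("oil",0),("bearing",0),("stand",0)):
        for r in place_of(c,t)[:3]:
            print(t,np.round(r["at"]),round(r["confidence"],2),np.round(at_z(c,r["at"],z),3))
E
```

```text
pics
0.0 [-2.13469985e-04  1.71062868e-01  9.85259884e-01 -6.41475276e-04] [-0.33846563  0.60300513 -0.8314488 ]
scene [1.15314239 0.68773597 0.76330253]
mallet [420. 346.] 0.89 [0.587 0.43  0.   ]
mallet [454. 313.] 0.86 [0.45 0.42 0.  ]
mallet [375. 299.] 0.84 [0.565 0.274 0.   ]
mallet_grip [406. 357.] 0.87 [0.66  0.441 0.04 ]
mallet_grip [401. 282.] 0.82 [0.506 0.297 0.04 ]
mallet_grip [299. 208.] 0.25 [ 0.509 -0.088  0.04 ]
pin_top [322. 189.] 0.45 [ 0.492 -0.015  0.141]
pin_top [317. 195.] 0.27 [0.523 0.001 0.141]
tab [302. 206.] 0.59 [0.589 0.017 0.143]
tin [259. 299.] 0.84 [0.788 0.104 0.   ]
oil [250. 163.] 0.65 [ 0.439 -0.465  0.   ]
bearing [230. 262.] 0.84 [ 0.776 -0.053  0.   ]
stand [324. 239.] 0.61 [0.512 0.029 0.   ]
stand [328. 219.] 0.42 [ 0.438 -0.035  0.   ]
top [ 0.55523081 -0.03168133  1.29383545]
mallet [179. 230.] 0.88 [0.561 0.299 0.   ]
mallet [135. 220.] 0.85 [0.593 0.433 0.   ]
mallet [138. 263.] 0.8 [0.461 0.424 0.   ]
mallet_grip [175. 249.] 0.92 [0.505 0.299 0.04 ]
mallet_grip [127. 197.] 0.91 [0.661 0.443 0.04 ]
mallet_grip [118. 283.] 0.63 [0.408 0.467 0.04 ]
pin_top [281. 246.] 0.43 [ 0.51  -0.018  0.141]
tab [264. 217.] 0.45 [0.591 0.028 0.143]
tin [241. 156.] 0.6 [0.789 0.105 0.   ]
oil [426. 265.] 0.58 [ 0.441 -0.458  0.   ]
bearing [290. 157.] 0.62 [ 0.781 -0.049  0.   ]
stand [262. 244.] 0.89 [0.513 0.043 0.   ]
```

```bash
python3 -c "
import cv2
a=cv2.imread('pics/scene0.png')
cv2.imwrite('pics/s1.png',cv2.resize(a[130:420,190:560],None,fx=2.05,fy=2.05,interpolation=2))
a=cv2.imread('pics/top0.png')
cv2.imwrite('pics/t1.png',cv2.resize(a[110:320,80:380],None,fx=2.6,fy=2.6,interpolation=2))"
```

```text
(no output)
```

View pics/s1.png

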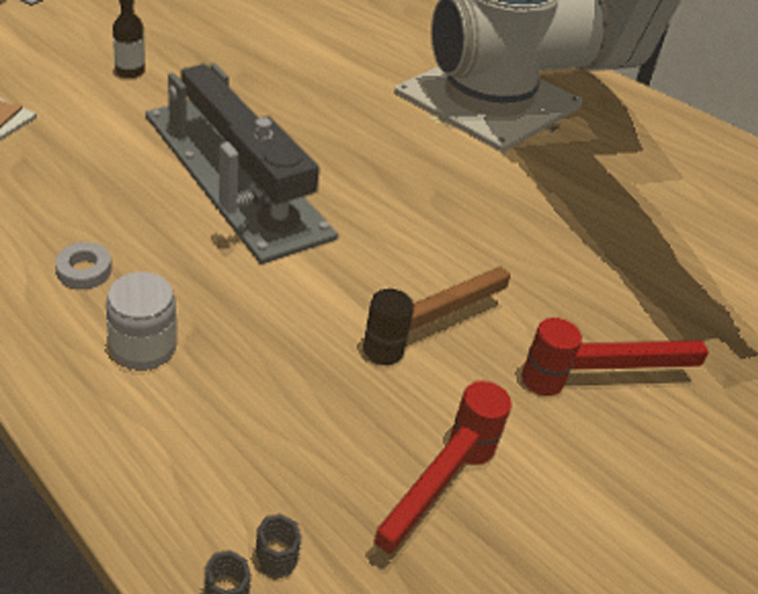

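View pics/t1.png

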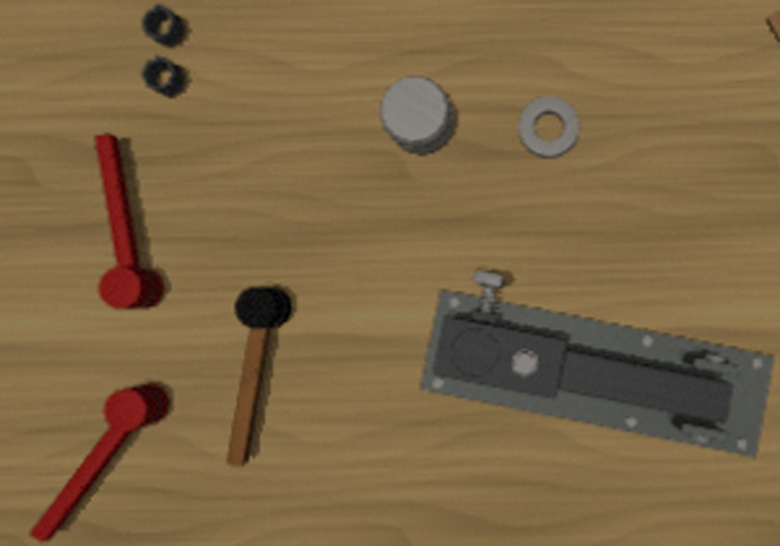

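The black mallet (top crop 262,307 to 237,462) is ours, and the two red ones are look-alikes. The hitch has its disc at (473,352), pin at (525,362) and tab at (488,278), with the tongue running to the right. I'll refine these with depth clouds.

```bash
cat >> h.py <<'E'
def cloud(cam,d,ci=None):
    ci=ci or camera_info(cam);K=np.array(ci["intrinsics"],float);T=np.array(ci["T"])
    v,u=np.nonzero(d>0);p=np.stack([u,v],1).astype(float)
    q=cv2.undistortPoints(p[:,None],K,np.array([ci["k1"],0,0,0.]))[:,0]
    z=d[v,u];P=np.stack([q[:,0]*z,-q[:,1]*z,-z],1)
    return P@T[:3,:3].T+T[:3,3]
def near(P,c,r,z0,z1): return P[(np.hypot(*(P[:,:2]-c).T)<r)&(P[:,2]>z0)&(P[:,2]<z1)]
E
python3 - <<'E'
from h import *
for c in("top","scene"):
    im,d=read_camera(c);P=cloud(c,d);print(c)
    def s(n,Q):print(n,len(Q),np.round(np.median(Q,0),4),np.round((Q.min(0)+Q.max(0))/2,4),np.round(Q.max(0)-Q.min(0),3)) if len(Q) else print(n,0)
    s("pin",near(P,[.508,-.018],.03,.130,.15)); s("tab",near(P,[.59,.025],.04,.148,.165))
    Q=near(P,[.5,-.03],.09,.112,.129); r=cv2.minAreaRect(Q[:,:2].astype(np.float32)); print("coupler",r,Q[:,2].mean())
    s("head",near(P,[.563,.29],.05,.07,.09))
    H=near(P,[.50,.30],.09,.045,.062); s("handle",H); Hc=H[:,:2].mean(0); print(Hc,np.linalg.svd(H[:,:2]-Hc,full_matrices=False)[2][0])
E
```

```text
top
pin 48 [ 0.5029 -0.0181  0.1415] [ 0.5016 -0.0167  0.142 ] [0.019 0.019 0.009]
tab 53 [0.5933 0.0185 0.1547] [0.5923 0.0186 0.1554] [0.014 0.028 0.013]
coupler ((0.49974897503852844, -0.029975570738315582), (0.17882955074310303, 0.06370075047016144), 77.73918151855469) 0.11953144267137732
head 217 [0.5661 0.2794 0.0798] [0.5673 0.2808 0.0787] [0.044 0.048 0.015]
handle 344 [0.4809 0.2953 0.0522] [0.4956 0.2849 0.0534] [0.17  0.058 0.017]
[0.48198649 0.29350434] [-0.97587987  0.21830824]
scene
pin 41 [ 0.5034 -0.0146  0.1401] [ 0.5    -0.016   0.1365] [0.024 0.021 0.012]
tab 53 [0.594  0.0229 0.154 ] [0.5928 0.0186 0.1528] [0.016 0.031 0.009]
coupler ((0.5004352927207947, -0.029261581599712372), (0.17721615731716156, 0.06450750678777695), 77.53335571289062) 0.1195932136452979
head 302 [0.5703 0.2842 0.08  ] [0.5664 0.2823 0.0766] [0.048 0.047 0.013]
handle 420 [0.4884 0.2991 0.0524] [0.4999 0.2898 0.0535] [0.177 0.057 0.017]
[0.49300864 0.29913436] [ 0.99591653 -0.09027886]
```

```bash
cat >> h.py <<'E'
from scipy.spatial.transform import Rotation as Rn
def down(y):
    y=np.array([*y[:2],0.]);y/=np.linalg.norm(y);z=np.array([0,0,-1.])
    return Rn.from_matrix(np.stack([np.cross(y,z),y,z],1))
def q(R): return R.as_quat(scalar_first=True)
A=np.deg2rad(77.65); SX=np.array([-np.cos(A),-np.sin(A),0]); SY=np.array([np.sin(A),-np.cos(A),0])
def mallet_fit(P,head):
    H=near(P,head,.2,.046,.06); d=np.hypot(*(H[:,:2]-head).T); H=H[(d>.045)&(H[:,0]<head[0])&(np.abs(H[:,1]-.295)<.06)]
    c=H[:,:2].mean(0); v=np.linalg.svd(H[:,:2]-c,full_matrices=False)[2][0]; v*=np.sign(v[0])
    T=near(P,head,.04,.074,.09)[:,:2]; hc=(T.min(0)+T.max(0))/2
    return hc,c,v,(hc-c)@np.array([-v[1],v[0]])
E
python3 - <<'E'
from h import *
for c in("top","scene"):
    im,d=read_camera(c);print(c,mallet_fit(cloud(c,d),np.array([.567,.281])))
v=np.array([.98,-.18]);y=(.18,.98)
R=down(y);move_ptp([.503,.294,.20],q(R))
ci=camera_info("wrist");im,d=read_camera("wrist");cv2.imwrite("pics/w1.png",im);P=cloud("wrist",d,ci)
print(mallet_fit(P,np.array([.567,.281])))
print(place_of("wrist","mallet_grip"))
print(get_obs()["clock"],get_obs()["qpos"])
for t in(SY,-SY):
    for k in(0,.15,.3):
        Rt=down(t); print(k,inverse_kinematics([.592,.019,.143],q(Rn.from_rotvec(SY*k)*Rt)))
E
```

```text
top (array([0.56735635, 0.28065238]), array([0.45613462, 0.29923289]), array([ 0.98597301, -0.16690482]), np.float64(0.00024355956209721737))
scene (array([0.56661931, 0.2811404 ]), array([0.45995082, 0.30185949]), array([ 0.98539055, -0.1703099 ]), np.float64(-0.002249697030864018))
(array([0.56608   , 0.28117408]), array([0.45216893, 0.30091104]), array([ 0.98470952, -0.17420438]), np.float64(0.0004086273270525366))
[{'at': [274.1, 206.4], 'confidence': 0.85}]
2.6583 [ 3.86902258e-01  3.31606898e-01 -1.75740231e-03  1.23700712e+00
  1.45191909e-04  5.67046817e-01]
0 [-0.10953284  0.37887799 -0.08041658  1.11150176  0.          1.67681165]
0.15 [-0.1801654   0.36610021 -0.10895766  1.09039204  0.1499054   1.60658057]
0.3 [-0.25026954  0.3658225  -0.13461148  1.08110036  0.29981356  1.53445307]
0 [-0.10953284  0.37887799 -0.08041658  1.11150176  0.         -1.46478101]
0.15 [-0.1801654   0.36610021 -0.10895766  1.09039204  0.1499054  -1.53501208]
0.3 [-0.25026954  0.3658225  -0.13461148  1.08110036  0.29981356 -1.60713959]
```

View pics/w1.png

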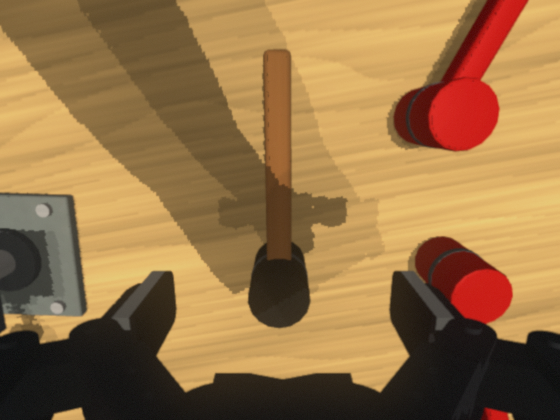

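The wrist view shows the handle centred at (278,200) with the head at (279,290). All three fits agree to about 2 mm, so I'll grasp.

```bash
python3 - <<'E'
from h import *
v=np.array([.9848,-.1736]);y=(.1736,.9848);h=np.array([.5663,.281]);g=h-.065*v
R=down(y);command_gripper(.06,100)
move_linear([*g,.040],q(R),.15)
o0=get_obs();print("pre",o0["ft_force"])
command_gripper(0,110);o=get_obs();print(o["opening"],o["gripper_force"],o["clock"])
move_linear([*g,.2],None,.15);wait(.2)
o=get_obs();print(o["opening"],o["gripper_force"],o["ft_force"],o["torque"],o["tool_pos"],o["clock"])
ci=camera_info("wrist");im,d=read_camera("wrist");P=cloud("wrist",d,ci)
H=near(P,h,.045,.225,.26);print("head",len(H),np.round([np.median(H,0),(H.min(0)+H.max(0))/2,H.max(0)-H.min(0)],4))
top=H[H[:,2]>.232]; A_=np.c_[top[:,:2]-h,np.ones(len(top))];print(np.linalg.lstsq(A_,top[:,2],rcond=None)[0],len(top))
im,d=read_camera("top");P=cloud("top",d);H=near(P,h,.045,.225,.26);print("head",len(H),np.round([np.median(H,0),(H.min(0)+H.max(0))/2,H.max(0)-H.min(0)],4))
E
```

```text
pre [-0.52000454 -1.08808275 -0.24169647]
0.01834485379795234 107.12816834449768 4.7
0.01858813122738713 107.32460260391235 [ 0.58681192 -0.82777861 -3.3480816 ] [0.05304053 0.14366479 0.00181661] [0.50204615 0.29220902 0.19926586] 6.1167
  return _methods._mean(a, axis=axis, dtype=dtype,
  ret = um.true_divide(
Traceback (most recent call last):
ValueError: zero-size array to reduction operation minimum which has no identity
```

```bash
python3 - <<'E'
from h import *
v=np.array([.9848,-.1736]);p=np.array([.5025,-.0172]);g=p-.065*v
R=down((.1736,.9848))
o=get_obs();move_linear([o["tool_pos"][0],o["tool_pos"][1],.215],None,.2)
move_linear([*g,.215],q(R),.25);wait(.2)
o=get_obs();print(o["tool_pos"],o["ft_force"],o["clock"],o["qpos"])
ims=[]
for c in("top","scene"):
    im,d=read_camera(c);P=cloud(c,d);ims.append(im)
    H=near(P,p,.04,.235,.275);print(c,len(H))
    if len(H): print(np.round([np.median(H,0),(H.min(0)+H.max(0))/2,H.max(0)-H.min(0)],4))
cv2.imwrite("pics/m2.png",cv2.resize(np.vstack([ims[0][150:300,180:380],ims[1][130:280,230:430]]),None,fx=2,fy=2))
E
```

```text
[ 0.4385658  -0.00519569  0.21489816] [ 0.36663976  0.83469765 -3.61073929] 7.9833 [-2.03677877e-01  8.37865486e-02 -2.89137194e-01  1.19808610e+00
  7.80749226e-05 -3.05743280e-02]
top 291
[[ 0.5032 -0.0146  0.2539]
 [ 0.5032 -0.0144  0.2496]
 [ 0.0446  0.0449  0.019 ]]
scene 232
[[ 0.5097 -0.0068  0.2522]
 [ 0.5024 -0.0145  0.2454]
 [ 0.0487  0.0494  0.0203]]
```

View pics/m2.png

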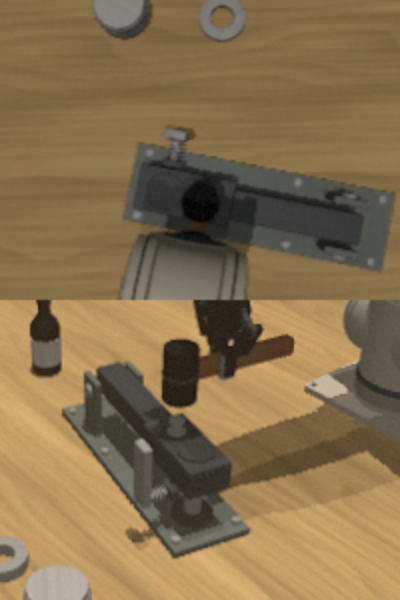

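The mallet is upright, with its head top at 0.254 (expected 0.255), centred over the pin. I'll drive it down while watching the force.

```bash
python3 - <<'E'
from h import *
o=get_obs();t=o["tool_pos"];f0=o["ft_force"][2];x,y=t[:2]
move_linear([x,y,.186],None,.12)
z=.182
while z>.158:
    z-=.002; move_linear([x,y,z],None,.05); o=get_obs(); f=o["ft_force"][2]-f0
    print(round(z,4),round(o["tool_pos"][2],4),round(f,1))
    if f>22: break
print(o["torque"],o["clock"])
p=np.array([.5025,-.0172])
im,d=read_camera("top");P=cloud("top",d);H=near(P,p,.04,.19,.23);print(np.round([np.median(H,0),(H.min(0)+H.max(0))/2],4))
move_linear([x,y,.215],None,.15);print(get_obs()["ft_force"],get_obs()["clock"])
im,d=read_camera("scene");cv2.imwrite("pics/s3.png",cv2.resize(im[130:280,230:430],None,fx=3,fy=3))
E
```

```text
0.18 0.1804 1.7
0.178 0.1784 6.0
0.176 0.1761 5.0
0.174 0.174 5.0
0.172 0.1719 4.2
0.17 0.1702 9.1
0.168 0.1687 16.4
0.166 0.1672 22.7
[-0.15223163  0.3931361  -0.04492565] 10.4917
[[ 0.5012 -0.014   0.2095]
 [ 0.501  -0.0149  0.2027]]
[ 0.25537199 -0.603361   -4.40823206] 11.0167
```

View pics/s3.png

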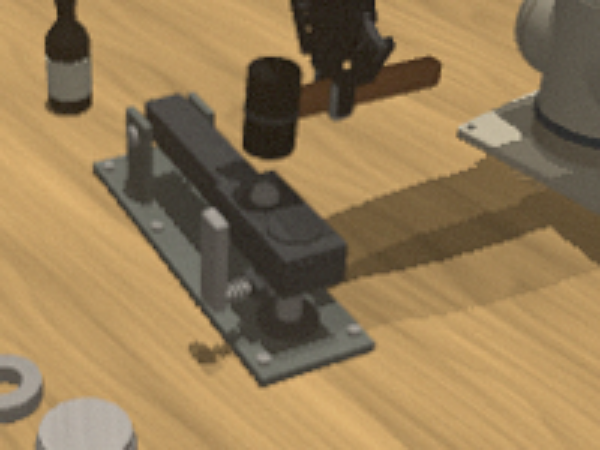

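The pin is seated: force rose against the stop with the mallet face at 0.130, and the picture shows the head low on the coupler at (265,192). Next I'll put the mallet back where it came from.

```bash
python3 - <<'E'
from h import *
R=down((.1736,.9848));g=[.5023,.2922]
move_linear([*g,.215],q(R),.25)
move_linear([*g,.046],None,.2);wait(.1)
f0=get_obs()["ft_force"][2];z=.046
while z>.037:
    z-=.0015;move_linear([*g,z],None,.03);f=get_obs()["ft_force"][2]-f0;print(round(z,4),round(f,1))
    if f>2.5:break
command_gripper(.06);wait(.1)
move_linear([*g,.16],None,.2)
im,d=read_camera("top");P=cloud("top",d)
t=np.array([.592,.0188]);Q=near(P,t,.03,.15,.165);print("tab",np.round([np.median(Q,0),(Q.min(0)+Q.max(0))/2,Q.max(0)-Q.min(0)],4))
Q=near(P,[.5025,-.0172],.02,.126,.15);print("pin",len(Q),np.round(np.median(Q,0),4))
R=down(SY);command_gripper(.045)
move_ptp([*t,.24],q(R))
ci=camera_info("wrist");im,d=read_camera("wrist");P=cloud("wrist",d,ci);cv2.imwrite("pics/w4.png",im)
Q=near(P,t,.03,.148,.165)
if len(Q):print("tab",len(Q),np.round([np.median(Q,0),(Q.min(0)+Q.max(0))/2,Q.max(0)-Q.min(0)],4),cv2.minAreaRect(Q[:,:2].astype(np.float32)))
print([np.round(at_z("wrist",r["at"],.143,ci),4) for r in place_of("wrist","tab")])
Q=near(P,[.5025,-.0172],.02,.126,.15);print("pin",len(Q),np.round(np.median(Q,0),4) if len(Q) else 0)
im,d=read_camera("top");P=cloud("top",d);Q=near(P,[.566,.281],.045,.07,.1);print("mallet",np.round([np.median(Q,0),(Q.min(0)+Q.max(0))/2],4))
print(get_obs()["clock"],get_obs()["qpos"])
E
```

```text
0.0445 -0.3
0.043 -0.4
0.0415 -0.6
0.04 -0.5
0.0385 4.5
tab [[0.5912 0.0185 0.1552]
 [0.5923 0.0185 0.1558]
 [0.014  0.0274 0.0112]]
pin 44 [ 0.5024 -0.0179  0.1301]
tab 1055 [[0.5924 0.0201 0.156 ]
 [0.5921 0.0187 0.1531]
 [0.0186 0.0301 0.01  ]] ((0.5919370055198669, 0.018791252747178078), (0.02903023548424244, 0.01404470857232809), 76.4776840209961)
[array([0.5902, 0.0182, 0.143 ])]
pin 417 [ 0.5016 -0.0141  0.1303]
mallet [[0.5686 0.28   0.0794]
 [0.5688 0.2811 0.0782]]
17.75 [-1.07969741e-01  3.34416025e-01  1.03313633e-01  1.34026584e+00
  1.45703066e-04  1.67571264e+00]
```

View pics/w4.png

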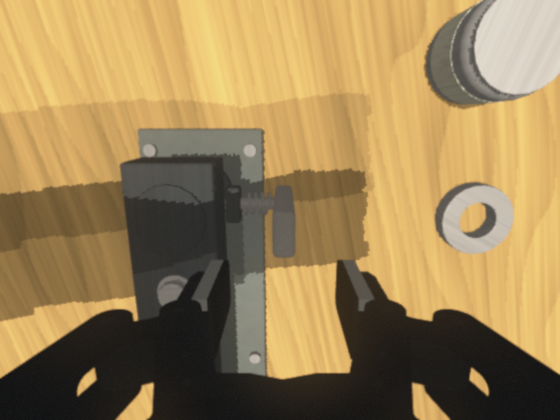

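The tab is at (0.592, 0.0188) with its top at 0.156, and the pin is down at 0.130. The mallet stands upright on the bench. Next: grasp the tab, pull it, then lift.

```bash
python3 - <<'E'
from h import *
t=np.array([.592,.0188,.143]);R=down(SY);command_gripper(.036,100)
move_linear(t,q(R),.12);f0=get_obs()["ft_force"];print(f0)
command_gripper(0,110);o=get_obs();s=o["tool_pos"];print(o["opening"],o["gripper_force"],s,o["ft_force"]-f0,o["clock"])
for k in(.008,.015,.0215):
    move_linear(t+SY*k,None,.04);o=get_obs();print(k,(o["tool_pos"]-s)@SY,(o["ft_force"]-f0)@SY,o["opening"])
im,d=read_camera("top");P=cloud("top",d);Q=near(P,(t+SY*.02)[:2],.035,.148,.165);print(len(Q))
im,d=read_camera("scene");cv2.imwrite("pics/s5.png",cv2.resize(im[130:280,200:400],None,fx=3,fy=3))
print(o["clock"],o["qpos"])
E
```

```text
[ 0.66098121 -0.46132222  0.43484749]
0.01262443092317584 107.40803003311157 [0.59228902 0.01879441 0.14397915] [-1.9980822  -0.02995017  5.57635949] 19.3
0.008 0.00692302468850797 -8.796744219572835 0.01271029322320729
0.015 0.013540127052201981 -10.509080389425753 0.012229178588460555
0.0215 0.019664070980240072 -11.675996265689793 0.01236352046072943
0
20.2917 [-1.13304654e-01  4.10864861e-01 -2.69693033e-02  1.13517791e+00
  2.41545378e-04  1.67269798e+00]
```

View pics/s5.png

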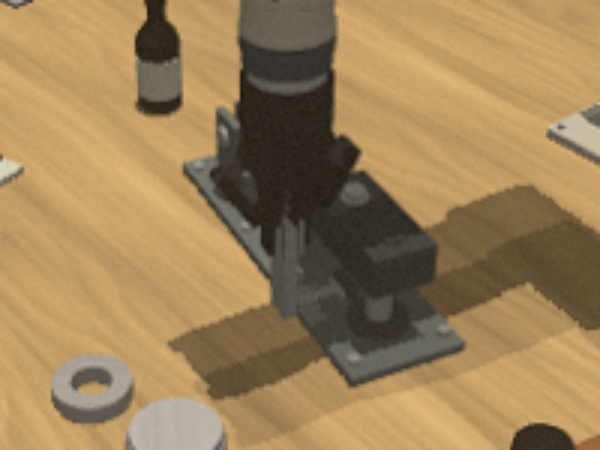

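```bash
cat > lift.py <<'E'
from h import *
t=np.array([.592,.0188,.143]);R=down(SY);piv=t+.26*SX;piv[2]=.085
def pose(th,k=.0225):
    r=Rn.from_rotvec(SY*th);return piv+r.apply(t+SY*k-piv),q(r*R)
def state(m):
    o=get_obs();d=o["tool_pos"]-piv;print(m,"th~",round(np.arctan2(d[2],-d@SX)-np.arctan2(.058,.26),3),"latch~",round((o["tool_pos"]-t)@SY-.0003,4),"f",np.round([o["ft_force"]@SX,o["ft_force"]@SY,o["ft_force"][2]],1),round(o["opening"],4),round(o["clock"],2),flush=True);return o
E
python3 - <<'E'
from lift import *
move_linear(*pose(0),.03);state(0)
for th in(.02,.05):
    move_linear(*pose(th),.04);o=state(th)
    if abs(o["ft_force"][2])>18: raise SystemExit("jam")
for th in(.12,.19,.26): move_linear(*pose(th),.08);state(th)
wait(.5);state("end")
im,d=read_camera("scene");cv2.imwrite("pics/s6.png",cv2.resize(im[90:290,190:440],None,fx=3,fy=3))
E
```

```text
0 th~ 0.003 latch~ 0.0204 f [  1.2 -11.4  10.7] 0.0121 20.64
0.02 th~ 0.017 latch~ 0.0196 f [ -3.3 -10.7  -1.9] 0.0124 20.93
0.05 th~ 0.047 latch~ 0.0197 f [ -3.1 -12.2  -1.9] 0.0124 21.27
0.12 th~ 0.118 latch~ 0.0198 f [ -3.9 -11.9  -1.2] 0.0125 21.66
0.19 th~ 0.188 latch~ 0.0199 f [ -4.9 -11.   -1.5] 0.0126 22.04
0.26 th~ 0.259 latch~ 0.02 f [ -4.3 -11.6  -0.1] 0.0125 22.43
end th~ 0.257 latch~ 0.0198 f [ -3.1 -10.6   0.9] 0.0124 22.93
```

View pics/s6.png

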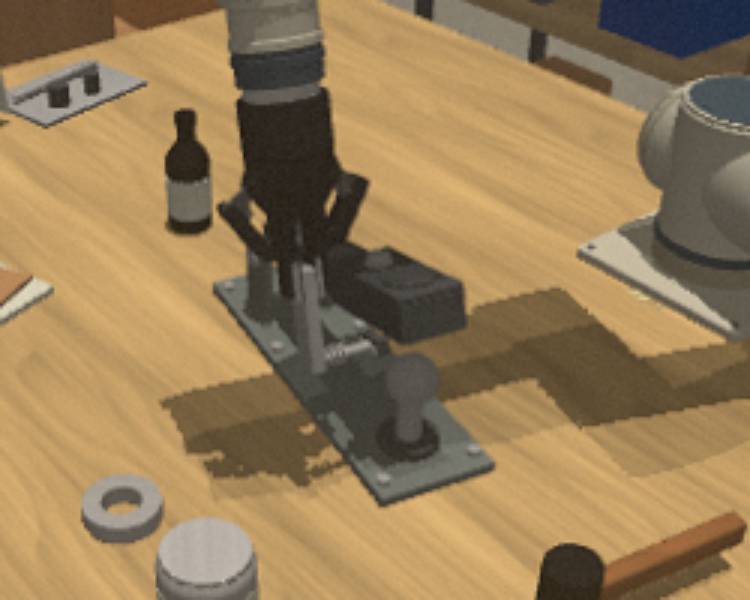

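The coupler is up, with the ball fully exposed at (412,385). The latch is still held out, and the mallet stands on the bench at (570,575). I'll check that it is steady and hand in.

```bash
python3 - <<'E'
from lift import *
wait(.7);o=state("end");print(np.abs(o["dq"]).max());print(close_job())
E
```

```text
end th~ 0.257 latch~ 0.0198 f [ -2.4 -11.4   0.2] 0.0123 23.68
0.001347881211096158
the job is handed in; nothing more can be done
None
```

The job is handed in at 23.7 s: lock pin driven fully down with the mallet, the mallet back on the bench clear of the hitch, latch held about 20 mm out, and the coupler held still above the ball at about 0.26 rad; the tin, bottle and bearing were not touched.

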